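# Right the fallen square bottle against the riser panel

### The arm

A 6-joint arm with a two-finger parallel gripper is mounted at the origin on the work surface. World frame = base frame: x ahead of the robot, y to its left, z up, the work surface at z = 0. Lengths are in m, angles in rad, forces in N, time in s.
With the tool pointing down it reaches from about 0.3 to 0.85 m from the base axis. Payload 4.2 kg.
Tool frame: the origin (TCP) lies at the very end of the fingers, on their centre line; the grasp point (between the pads) lies behind it (r.grip_point_offset is the z of the grasp point in the tool frame, in m); z points along the fingers, y is the line along which they close (so a half turn about z gives the same grasp; the last joint's range is limited). The gripper opens to 91 mm and grips with 3 to 60 N. Pads are 32 mm wide; open, the fingers measure 118 mm over their backs; the gripper's body (76 mm by 178 mm) begins 60 mm behind the grasp point.
Start: joints at [1.158, 0.32, 1.565, -0, 1.257, -0.02], TCP at [0.22, 0.531, 0.214] pointing down, gripper open.
Joint ranges: [-3.11, 3.11], [-0.84, 2.01], [0.21, 2.61], [-1.34, 4.49], [0.05, 2.63], [-2.56, 2.56]. Speed limits (rad/s): [2.57, 2.57, 3.14, 3.14, 3.14, 3.14].

### API

Orientations are given as a 3x3 rotation matrix whose columns are the frame's x, y, z axes.
In Python, from workcell import monitor, eyes, r gives the robot as it stands.
- The arm moves only by the tool play_rows, never from a script. Its argument "motion" is a list of rows, each a list of 7 numbers: the shift along the tool's x, y, z in mm, then the turn, a rotation vector about the tool's x, y, z in degrees, then the opening, from 0 (shut) to 1 (fully open). In form: [[tx, ty, tz, wx, wy, wz, fingers], ...]. A call has 1 to 20 rows; each row is the pose to reach, as a shift and turn from the pose commanded when the call began, along the tool's axes at that moment; what a row does not reach only later rows make up. A row lasts 1/10 s, in which the tool goes at most 50 mm and 8.59 degrees, less where a joint would pass 70% of its speed; a pose out of reach is approached as far as the arm can. A call with a gripper value outside its range is refused whole. The fingers move at their own pace and stop on an object; the grip force is fixed at half the most. Time passes only in rows, so rows that repeat a pose let the fingers close. It gives the time, the measured TCP pose, the force, the opening and the grip force at its end, in the units of the state.
- monitor.get_state(): the state, without advancing time (a new reading comes with each control period).
- eyes.snapshot(name): name is "scene" or "top" or "wrist"; returns the picture (420x560x3 uint8, red, green, blue); there is no depth.
- eyes.camera_info(name): a dict with "K" (3x3 intrinsics, pixels), "extrinsics" (4x4, takes a point from world to camera coordinates). Camera axes: x right, y down, z forward; pixel columns grow to the right and rows downward; lengths in m; the calibration is good to about 2 mm. A picture is of the moment at which its call begins: read the wrist's pose just before it. camera_info takes no time and is no camera call; for the wrist camera it gives the pose at the moment of the call.
- r.sign_off(): hands the job in; it is judged then, once.
The state is a dict: "t": time; "joint_positions": joint angles; "joint_velocities": joint speeds; "joint_torque": joint torques, N m; "tcp_pos": TCP position; "tool_rot": TCP orientation; "wrist_force": force on the tool from outside, world axes, zero at the start; "wrist_torque": the same for the moment, N m; "finger_gap": finger opening in m; "grip_force": force on a finger pad.
Only numpy, scipy, OpenCV 4.12 (cv2) and the standard library are available. Lean on these libraries where they do the work, as an engineer would, in place of code of your own. Each camera call takes 0.05 s, during which the arm holds its last target. There are 200 camera calls.

### The job

The square bottle has fallen over on the lab bench. Slide it until its foot butts against the white end panel of the riser, then swing its stopper end up and over towards the panel, foot always on the bench, until it stands upright, and press it lightly but firmly home, flat against the panel, before letting go. Never shove it hard into the panel, and leave the other things on the bench where they are.

Things in the scene. Friction and masses are not known exactly. Their poses are not given: they have to be found in the camera images.
- bottle: fallen closed bottle, white plastic, 0.3 to 0.55 kg: square body 80 x 80 mm, 135 mm tall, with a ball-shaped grey stopper on its top; 178 mm long in all. Origin: centre of its foot; z from foot to stopper. It lies with z level (origin 40 mm up), foot towards the panel and 15 to 70 mm from it, stopper pointing away; its x is level, within 0.2 rad of parallel to the panel's x
- riser: low white shelf unit fixed to the bench, 360 mm long, 200 mm deep, 150 mm high. Origin: at bench height, mid-length of its working end; x level along that end, y into the unit (bottle on the -y side), z up. The rigid upright end panel (the wall) is screwed on in slots: its face stands 0 to 10 mm out from the origin (to -y), unmeasured. Press home: 5 to 10 N for 0.5 s; over 25 N is a hard shove
- dropper: bystander: small amber dropper bottle, 32 mm in diameter, 75 mm tall, upright. Origin: centre of its underside
- dishes: bystander: stack of three lidded culture dishes, 62 mm in diameter, 45 mm tall. Origin: centre of its underside
- rack: bystander: steel test tube rack 190 x 60 mm, 98 mm high with its tubes. Origin: centre of its underside, x along its length
- stopper (a point): centre of the bottle's grey ball stopper, on its axis, 158 mm from the foot. The ball is 40 mm in diameter, firmly fixed to the bottle; pinched lightly across (20 to 40 N) it lets the bottle turn between the fingers while it is swung up; gripped hard (60 N) it hardly turns and the foot is lifted
There are look-alikes about, which are no part of the job. What is shaped like the bottle but black or pink is not meant.

How it is judged:
On the way, in this order (a step that is already met when the one before it is completed fails the run):
1. the bottle, still lying, has its foot pushed against the panel (more than 2 N) (contact force between bottle and riser above 2 N and angle between bottle's own z axis and vertical above 1.2 rad), for 0.2 s.
2. the bottle stands upright and is pressed home against the panel with more than 3 N (contact force between bottle and riser above 3 N and angle between bottle's own z axis and vertical below 0.06 rad), for 0.3 s.
At the end, for the whole second after the job is handed in: the bottle stands upright on the bench (tilt under 0.04 rad) outside the panel, within 140 mm of its middle along it, flat at the panel (bottle axis 36 to 53 mm out from the riser's origin plane, turned less than 0.07 rad from it), at rest and released (angle between bottle's own z axis and vertical below 0.04 rad and height (world z) of bottle below 0.006 m and y of bottle in the frame of riser between -0.053 and -0.036 m and x of bottle in the frame of riser between -0.14 and 0.14 m and angle between the x axis of bottle and the x axis of riser, either way round below 0.07 rad and linear speed of bottle below 0.02 m/s); the robot touches nothing.
It fails at once if the bottle is shoved into the panel with more than 25 N (contact force between bottle and riser above 25 N).
It fails at once if the bottle's foot is lifted off the bench (centre of the foot more than 60 mm up) (height (world z) of bottle above 0.06 m).
It fails at once if a bystander is moved more than 15 mm (distance of any of dropper, dishes, rack from where it was at the start of the episode above 0.015 m).
It also fails if it takes over 67 s, if anything falls off the work surface, if the arm or the gripper's body presses on something with over 40 N, if the wrist force passes 120 N, or if a joint passes its speed limit or range.

## Working session

There is one attempt and no reset: what is moved stays moved. The work goes in short steps, Python scripts to look and compute and a tool call to move; the robot and the scene stay as the last step left them, time stands still between calls to the robot, and variables do not carry over. Pictures are saved under pics/ and viewed, at most 10 in all, crops included, and the job is handed in when it is done.

Besides the shell and the picture viewer there is one more tool, called after "Request:" as name(argument=value, ...) on one line, values as JSON. play_rows: Moves the arm, as the interface text tells. Its arguments: {"type":"object","properties":{"motion":{"type":"array","items":{"type":"array","items":{"type":"number"}}}},"required":["motion"]}

```bash
mkdir -p pics; python3 - <<'E'
from workcell import monitor, eyes, r
import cv2, numpy as np
for n in("scene","top"):
    cv2.imwrite(f"pics/{n}0.png",eyes.snapshot(n)[:,:,::-1]); c=eyes.camera_info(n); print(n,np.round(c["K"],1).tolist(),np.round(c["extrinsics"],4).tolist())
s=monitor.get_state();print(s["tcp_pos"],np.round(s["tool_rot"],3),s["t"],r.grip_point_offset)
E
```

```text
scene [[434.7, 0.0, 272.3], [0.0, 434.7, 207.7], [0.0, 0.0, 1.0]] [[0.7314, 0.6819, -0.0082, -0.4564], [0.4564, -0.4984, -0.7371, -0.1748], [-0.5067, 0.5353, -0.6758, 1.3599], [0.0, 0.0, 0.0, 1.0]]
top [[412.7, 0.0, 283.7], [0.0, 412.7, 211.3], [0.0, 0.0, 1.0]] [[0.0174, -0.9998, 0.0085, 0.0499], [-0.9972, -0.0179, -0.0724, 0.5206], [0.0725, -0.0072, -0.9973, 1.0522], [0.0, 0.0, 0.0, 1.0]]
[0.219916   0.53079296 0.21320895] [[-0.924  0.383 -0.001]
 [ 0.383  0.924 -0.001]
 [ 0.    -0.002 -1.   ]] 0.1 -0.0188
```

View pics/scene0.png

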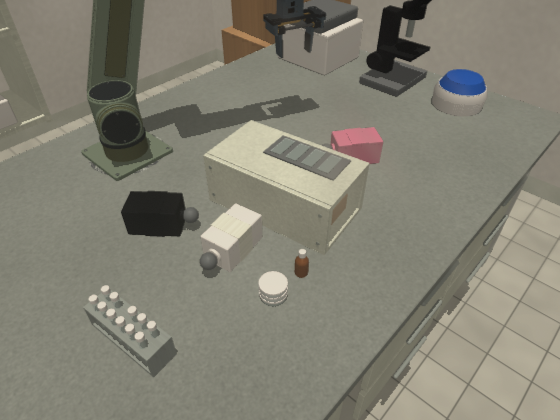

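View pics/top0.png

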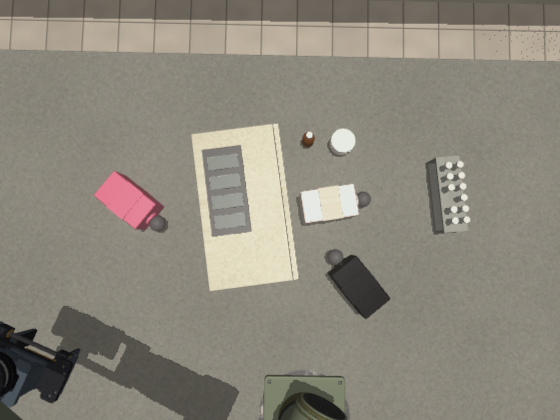

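Candidates for the bottle: white body (top 330,203; stopper 363,199), black (359,286) and pink (130,200), plus a blue/white jar (scene 460,90). By the description it is the white one, foot to the left towards the riser's right-hand end at top columns 278–297. The dropper is at (308,138), the dishes at (343,142), and the black look-alike's stopper at (335,257). Next, a crop to check the choice, and measurements.

```bash
cat > h.py <<'E'
import numpy as np, cv2
from workcell import monitor, eyes, r
def ray(n,uv,z,c=None):
    c=c or eyes.camera_info(n);K=c["K"];E=np.array(c["extrinsics"]);R,t=E[:3,:3],E[:3,3]
    uv=np.atleast_2d(np.float64(uv));d=(np.linalg.inv(K)@np.c_[uv,np.ones(len(uv))].T).T@R
    o=-R.T@t; return o+d*((z-o[2])/d[:,2])[:,None]
E
python3 - <<'E'
from h import *
im=cv2.imread("pics/top0.png");hsv=cv2.cvtColor(im,cv2.COLOR_BGR2HSV)
cv2.imwrite("pics/crop1.png",cv2.resize(im[110:310,180:390],None,fx=3,fy=3,interpolation=cv2.INTER_CUBIC)[:600,:])
m=np.uint8(hsv[:,:,2]>130)*255
m[:,:299]=0;m[:170]=0;m[240:]=0;m[:,380:]=0
c=max(cv2.findContours(m,0,2)[0],key=cv2.contourArea);b=cv2.minAreaRect(c);p=cv2.boxPoints(b);w=ray("top",p,.08)
print("box",p.round(1).tolist(),w.round(4).tolist(),"sides",np.linalg.norm(w-np.roll(w,1,0),axis=1).round(4))
g=im[185:215,352:375];k=np.uint8(g.max(2)<62)*255
c=max(cv2.findContours(k,0,2)[0],key=cv2.contourArea);(u,v),rad=cv2.minEnclosingCircle(c);print("stopper",u+352,v+185,rad,ray("top",[u+352,v+185],.04).round(4))
for px,z in(((278,124),.15),((297,279),.15),((192,133),.15),((209,290),.15),((308,138),.05),((343,142),.045),((335,257),.04)):print(px,ray("top",px,z).round(4)[0])
E
```

```text
box [[299.0, 170.0], [379.0, 170.0], [379.0, 239.0], [299.0, 239.0]] [[0.6178, 0.0238, 0.08], [0.6215, -0.1738, 0.08], [0.4515, -0.1739, 0.08], [0.4481, 0.0213, 0.08]] sides [0.1697 0.1976 0.17   0.1952]Traceback (most recent call last):
  File "<stdin>", line 9, in <module>
ValueError: max() iterable argument is empty
```

View pics/crop1.png

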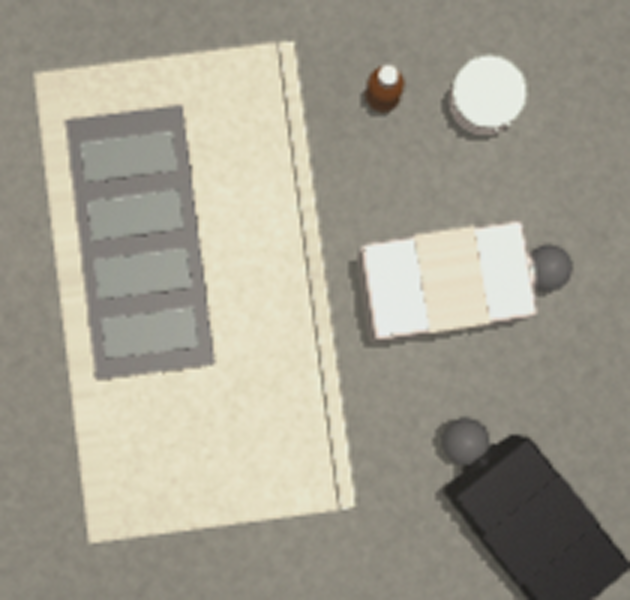

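The crop shows the white bottle (top-face corners at crop px (363,245), (520,223), (536,314), (376,339)), stopper at (549,268), panel's outer top edge (295,41)–(354,507). The choice is confirmed.

```bash
python3 - <<'E'
from h import *
f=lambda u,v:(u/3+180-.33,v/3+110-.33)
def P(n,pts,z):
    w=ray("top",[f(*p) for p in pts],z);print(n,w[:,:2].round(4).tolist(),"sides",np.linalg.norm(w-np.roll(w,1,0),axis=1).round(4),"mean",w.mean(0).round(4));return w
b=P("bottle",[(363,245),(520,223),(536,314),(376,339)],.08)
s=P("stop",[(549,268)],.04)
w=P("wall",[(295,41),(354,507)],.15)
P("riser",[(295,41),(354,507),(88,543),(34,72)],.15)
d=P("drop",[(388,75)],.075);P("dish",[(489,92)],.045);P("blackstop",[(465,441)],.04);P("black",[(447,490),(525,437)],.08)
foot=(b[0]+b[3])/2;top=(b[1]+b[2])/2;a=top-foot;print("axis ang",np.degrees(np.arctan2(a[1],a[0])),"stop from foot",np.linalg.norm((s[0]-foot)[:2]))
e=w[1]-w[0];e/=np.linalg.norm(e);n=np.array([e[1],-e[0],0]);print("wall n",n,"ang",np.degrees(np.arctan2(n[1],n[0])));mid=w.mean(0)
for q in(b[0],b[3],s[0],d[0]):print("out",(q-mid)@n,"along",(q-mid)@e)
E
```

```text
bottle [[0.565, 0.0189], [0.5855, -0.1097], [0.5109, -0.1231], [0.4882, 0.0072]] sides [0.0777 0.1302 0.0758 0.1323] mean [ 0.5374 -0.0517  0.08  ]
stop [[0.5531, -0.1416]] sides [0.] mean [ 0.5531 -0.1416  0.04  ]
wall [[0.7136, 0.0769], [0.3586, 0.0261]] sides [0.3586 0.3586] mean [0.5361 0.0515 0.15  ]
riser [[0.7136, 0.0769], [0.3586, 0.0261], [0.3287, 0.2245], [0.6854, 0.2768]] sides [0.2018 0.3586 0.2006 0.3605] mean [0.5216 0.1511 0.15  ]
drop [[0.7081, -0.0001]] sides [0.] mean [ 7.081e-01 -1.000e-04  7.500e-02]
dish [[0.7029, -0.0887]] sides [0.] mean [ 0.7029 -0.0887  0.045 ]
blackstop [[0.4054, -0.0713]] sides [0.] mean [ 0.4054 -0.0713  0.04  ]
black [[0.3672, -0.0518], [0.4109, -0.1146]] sides [0.0765 0.0765] mean [ 0.3891 -0.0832  0.08  ]
axis ang -80.51340840455791 stop from foot 0.156907803001566
wall n [-0.1416099   0.98992254  0.        ] ang 98.14101510059201
out -0.03638938920932126 along -0.023964601325096854
out -0.03709160004144898 along 0.05370587304282875
out -0.1935882560073677 along 0.010530314184276175
out -0.07543506084189287 along -0.16295450827512312
```

Request:
play_rows(motion=[[-38,-33,0,0,0,4,1],[-76,-66,0,0,0,8,1],[-114,-99,0,0,0,12,1],[-152,-132,0,0,0,16,1],[-190,-165,0,0,0,20,1],[-228,-198,0,0,0,24,1],[-266,-231,0,0,0,28,1],[-304,-264,0,0,0,32,1],[-342,-297,0,0,0,36,1],[-380,-330,0,0,0,40,1],[-418,-363,0,0,0,44,1],[-456,-396,0,0,0,48,1],[-494,-429,0,0,0,52,1],[-532,-462,0,0,0,56,1],[-565,-494,0,0,0,58,1],[-565,-494,0,0,0,58,1],[-565,-494,0,0,0,58,1],[-565,-494,0,0,0,58,1]])

```text
t: 1.9
tcp_pos: [0.5523, -0.1404, 0.2135]
tool_rot: [[-0.166, 0.986, -0.001], [0.986, 0.166, 0.001], [0.001, -0.001, -1.0]]
wrist_force: [0.1, -0.3, -0.1]
finger_gap: 0.0914
grip_force: 0.0
```

```bash
cat >> h.py <<'E'
from scipy.spatial.transform import Rotation as Ro
def go(p,ydir,tilt=0):
    """row from present pose to TCP p, tool down, tool y along ydir angle (deg)"""
    s=monitor.get_state();R=np.array(s["tool_rot"]);a=np.radians(ydir);y=np.array([np.cos(a),np.sin(a),0]);z=np.array([0,0,-1.])
    T=np.c_[np.cross(y,z),y,z];return (R.T@(np.array(p)-s["tcp_pos"])*1000).round(1).tolist(),np.degrees(Ro.from_matrix(R.T@T).as_rotvec()).round(2).tolist()
E
python3 - <<'E'
from h import *
c=eyes.camera_info("wrist");im=eyes.snapshot("wrist");cv2.imwrite("pics/w1.png",im[:,:,::-1])
s=monitor.get_state();print(s["tcp_pos"],s["tool_rot"].round(3),s["wrist_force"],s["joint_positions"],s["t"])
np.savez("w1.npz",K=c["K"],extrinsics=c["extrinsics"])
print(go((.5531,-.1416,.0252),9.5))
E
```

```text
[ 0.55231473 -0.14009181  0.21382535] [[-0.166  0.986 -0.001]
 [ 0.986  0.166  0.001]
 [ 0.001 -0.001 -1.   ]] [ 0.02731005 -0.02834049 -0.16173549] [-2.68849904e-01  3.12017481e-01  1.57605666e+00  4.64275929e-04
  1.25444117e+00 -4.36154520e-01] 1.95
([-1.8, 0.6, 188.6], [-0.04, -0.05, 0.08])
```

View pics/w1.png

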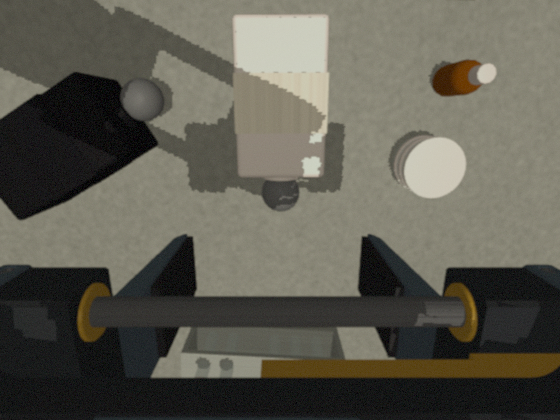

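The wrist view shows the stopper at (281,193), aligned between the fingers; the bottle is straight in the view, with the dishes at (432,165) and the rack at the bottom edge, both clear.

```bash
python3 - <<'E'
from h import *
c=dict(np.load("w1.npz"))
print("ball",ray("w",(281,193),.04,c).round(4))
b=ray("w",[(234,15),(328,15),(325,177),(238,177)],.08,c);print(b.round(4))
f=b[:2].mean(0);t=b[2:].mean(0);a=t-f;print(np.degrees(np.arctan2(a[1],a[0])),np.linalg.norm(a))
E
```

```text
ball [[ 0.5561 -0.141   0.04  ]]
[[ 0.4916  0.0077  0.08  ]
 [ 0.5666  0.0203  0.08  ]
 [ 0.5915 -0.11    0.08  ]
 [ 0.5125 -0.1233  0.08  ]]
-80.05883926244583 0.13271130586922752
```

Request:
play_rows(motion=[[-1.5,2,35,0,0,0,1],[-1.5,2,70,0,0,0,1],[-1.5,2,105,0,0,0,1],[-1.5,2,135,0,0,0,1],[-1.5,2,160,0,0,0,1],[-1.5,2,177,0,0,0,1],[-1.5,2,188,0,0,0,1],[-1.5,2,188,0,0,0,1],[-1.5,2,188,0,0,0,0.6],[-1.5,2,188,0,0,0,0.5],[-1.5,2,188,0,0,0,0.3],[-1.5,2,188,0,0,0,0.3],[-1.5,2,188,0,0,0,0.3],[-1.5,2,188,0,0,0,0.3],[-1.5,2,188,0,0,0,0.3]])

```text
t: 3.45
tcp_pos: [0.5553, -0.1426, 0.026]
tool_rot: [[-0.165, 0.986, 0.0], [0.986, 0.165, 0.0], [-0.0, 0.0, -1.0]]
wrist_force: [-0.2, 0.2, 0.9]
finger_gap: 0.0388
grip_force: 30.1
```

Request:
play_rows(motion=[[3,0,0,0,0,0.1,0.3],[7,0,0,0,0,0.3,0.3],[11,0,0,0,0,0.5,0.3],[15,0,0,0,0,0.7,0.3],[19,0,0,0,0,0.9,0.3],[23,0.2,0,0,0,1.1,0.3],[27,0.4,0,0,0,1.3,0.3],[30,0.6,0,0,0,1.3,0.3],[31,0.6,0,0,0,1.3,0.3],[31,0.6,0,0,0,1.3,0.3]])

```text
t: 4.45
tcp_pos: [0.5507, -0.1115, 0.026]
tool_rot: [[-0.143, 0.99, 0.0], [0.99, 0.143, 0.001], [0.001, 0.0, -1.0]]
wrist_force: [-0.2, -0.1, 1.0]
finger_gap: 0.038
grip_force: 30.0
```

Request:
play_rows(motion=[[1,0,0,0,0,0,0.3],[2,0,0,0,0,0,0.3],[3,0,0,0,0,0,0.3]])

```text
t: 4.75
tcp_pos: [0.5504, -0.1091, 0.026]
tool_rot: [[-0.142, 0.99, 0.0], [0.99, 0.142, -0.0], [-0.0, 0.0, -1.0]]
wrist_force: [0.4, -3.2, 1.9]
finger_gap: 0.0386
grip_force: 30.0
```

Request:
play_rows(motion=[[1,0,0,0,0,0,0.3],[1.5,0,0,0,0,0,0.3]])

```text
t: 4.95
tcp_pos: [0.5508, -0.1086, 0.026]
tool_rot: [[-0.144, 0.99, 0.002], [0.99, 0.144, -0.002], [-0.002, 0.002, -1.0]]
wrist_force: [2.0, -7.9, -1.1]
finger_gap: 0.0386
grip_force: 30.0
```

Request:
play_rows(motion=[[1,0,0,0,0,0,0.3],[1,0,0,0,0,0,0.3]])

```text
t: 5.15
tcp_pos: [0.551, -0.1085, 0.026]
tool_rot: [[-0.144, 0.99, 0.002], [0.99, 0.144, -0.004], [-0.004, 0.002, -1.0]]
wrist_force: [1.5, -10.2, -1.9]
finger_gap: 0.0386
grip_force: 30.0
```

Request:
play_rows(motion=[[0,0,0,0,0,0,0.3],[0,0,0,0,0,0,0.3],[-2.5,0,0,0,0,0,0.3],[-5,0,-3,0,0,0,0.3],[-6.2,0,-9,0,0,0,0.3],[-7.5,0,-15,0,0,0,0.3],[-8.5,0,-21,0,0,0,0.3],[-9.2,0,-27,0,0,0,0.3],[-9.5,0,-33,0,0,0,0.3],[-9.4,0,-39,0,0,0,0.3],[-9.2,0,-45,0,0,0,0.3],[-8.9,0,-51,0,0,0,0.3],[-8.9,0,-51,0,0,0,0.3]])

```text
t: 6.45
tcp_pos: [0.5517, -0.1155, 0.0779]
tool_rot: [[-0.143, 0.99, 0.002], [0.99, 0.143, -0.001], [-0.001, 0.002, -1.0]]
wrist_force: [0.2, -0.9, -1.1]
finger_gap: 0.0385
grip_force: 30.0
```

```bash
python3 - <<'E'
from h import *
im=eyes.snapshot("scene");cv2.imwrite("pics/s1.png",cv2.resize(im[100:340,120:400],None,fx=2.5,fy=2.5)[:,:,::-1])
E
```

```text
(no output)
```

View pics/s1.png

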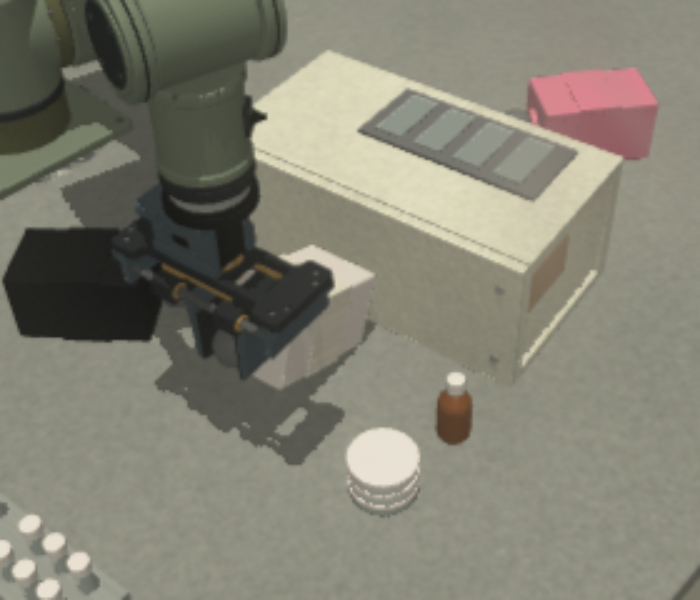

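The scene crop shows the bottle held at the ball (crop 230,350), its foot still low by the panel and its stopper end rising, so it is turning in the fingers.

Request:
play_rows(motion=[[1,0,-6,0,0,0,0.3],[2.5,0,-12,0,0,0,0.3],[4,0,-17,0,0,0,0.3],[5.4,0,-22,0,0,0,0.3],[7.6,0,-27,0,0,0,0.3],[10,0,-32,0,0,0,0.3],[12.7,0,-36.7,0,0,0,0.3],[15.5,0,-41,0,0,0,0.3],[18.8,0,-45,0,0,0,0.3],[22.2,0,-49,0,0,0,0.3],[26,0,-52.3,0,0,0,0.3],[30,0,-55.5,0,0,0,0.3],[30,0,-55.5,0,0,0,0.3]])

```text
t: 7.8
tcp_pos: [0.547, -0.0851, 0.1329]
tool_rot: [[-0.143, 0.99, 0.001], [0.99, 0.143, 0.0], [-0.0, 0.001, -1.0]]
wrist_force: [-0.4, -0.4, -2.4]
finger_gap: 0.0386
grip_force: 30.0
```

```bash
python3 - <<'E'
from h import *
a=eyes.snapshot("scene")[100:340,120:400];b=eyes.snapshot("wrist")
cv2.imwrite("pics/s2.png",np.hstack([cv2.resize(a,(400,343)),cv2.resize(b,(400,343))])[:,:,::-1])
E
```

```text
(no output)
```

View pics/s2.png

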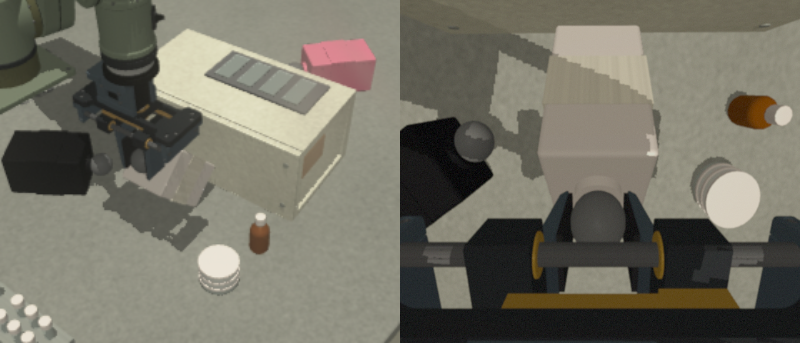

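In the wrist half the bottle is tilted up about 50° with the ball centred between the fingers (598,215). The foot is at the panel, and the dropper, dishes and black bottle are untouched. I'll continue the arc.

Request:
play_rows(motion=[[4.3,0,-3,0,0,0,0.3],[8.8,0,-5.7,0,0,0,0.3],[13.6,0,-8,0,0,0,0.3],[18.6,0,-10,0,0,0,0.3],[23.8,0,-11.9,0,0,0,0.3],[29,0,-13.4,0,0,0,0.3],[34.8,0,-14.6,0,0,0,0.3],[40.6,0,-15.5,0,0,0,0.3],[46.5,0,-16,0,0,0,0.3],[52.7,0,-16.3,0,0,0,0.3],[52.7,0,-16.3,0,0,0,0.3]])

```text
t: 9.0
tcp_pos: [0.5398, -0.0327, 0.1495]
tool_rot: [[-0.143, 0.99, 0.002], [0.99, 0.143, 0.0], [0.0, 0.002, -1.0]]
wrist_force: [0.3, -1.3, 3.9]
finger_gap: 0.0386
grip_force: 30.0
```

Request:
play_rows(motion=[[4,0,0,0,0,0,0.3],[8,0,0.2,0,0,0,0.3],[12,0,0.5,0,0,0,0.3],[12,0,0.5,0,0,0,0.3]])

```text
t: 9.4
tcp_pos: [0.5385, -0.0214, 0.1493]
tool_rot: [[-0.143, 0.99, 0.002], [0.99, 0.143, -0.0], [-0.0, 0.002, -1.0]]
wrist_force: [0.8, -2.4, 6.2]
finger_gap: 0.0386
grip_force: 30.0
```

Request:
play_rows(motion=[[3,0,-1,0,0,0,0.3],[6,0,-0.8,0,0,0,0.3],[9,0,0,0,0,0,0.3],[12,0,0.7,0,0,0,0.3],[12,0,0.7,0,0,0,0.3]])

```text
t: 9.9
tcp_pos: [0.5361, -0.0091, 0.1482]
tool_rot: [[-0.143, 0.99, 0.001], [0.99, 0.143, 0.0], [0.0, 0.001, -1.0]]
wrist_force: [-0.3, -0.9, 5.2]
finger_gap: 0.0387
grip_force: 30.0
```

```bash
python3 - <<'E'
from h import *
a=eyes.snapshot("scene")[100:310,150:360];b=eyes.snapshot("wrist")
cv2.imwrite("pics/s3.png",np.hstack([cv2.resize(a,(400,400)),cv2.resize(b,(400,400))])[:,:,::-1])
s=monitor.get_state();print(s["tcp_pos"],s["wrist_force"],s["wrist_torque"])
E
```

```text
[ 0.53618284 -0.00913185  0.14824769] [-0.33698796 -0.19863852  6.9407089 ] [-0.32199838  0.08797302  0.00233119]
```

View pics/s3.png

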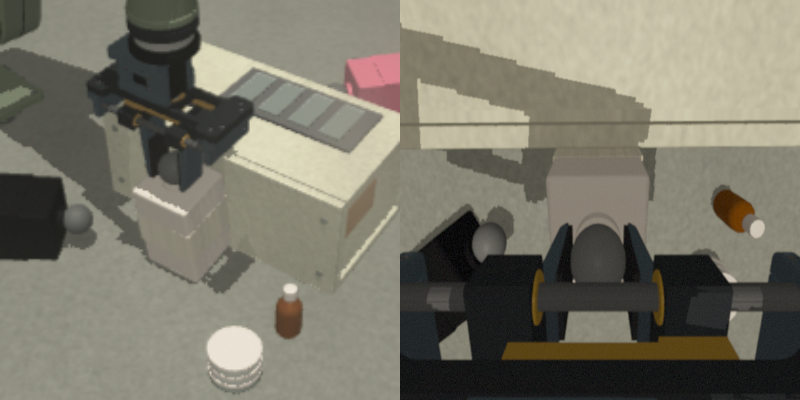

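The bottle is nearly upright: in the wrist half its top is close to the riser edge (row 150), and the ball is still centred at (598,255). I'll nudge it in gently.

Request:
play_rows(motion=[[2,0,0,0,0,0,0.3],[4,0,0.5,0,0,0,0.3],[6,0,1,0,0,0,0.3],[8,0,1.3,0,0,0,0.3],[10,0,2,0,0,0,0.3],[10,0,2,0,0,0,0.3]])

```text
t: 10.6
tcp_pos: [0.5348, 0.001, 0.1465]
tool_rot: [[-0.143, 0.99, 0.001], [0.99, 0.143, 0.001], [0.001, 0.001, -1.0]]
wrist_force: [-1.0, -0.5, 9.0]
finger_gap: 0.0389
grip_force: 30.0
```

Request:
play_rows(motion=[[1,0,0,0,0,0,0.3],[2,0,0.5,0,0,0,0.3],[3,0,0.5,0,0,0,0.3],[3,0,0.5,0,0,0,0.3]])

```text
t: 11.0
tcp_pos: [0.5343, 0.0039, 0.1459]
tool_rot: [[-0.143, 0.99, 0.001], [0.99, 0.143, 0.001], [0.001, 0.001, -1.0]]
wrist_force: [-1.0, 0.0, 7.3]
finger_gap: 0.0386
grip_force: 30.0
```

Request:
play_rows(motion=[[1,0,0,0,0,0,0.3],[2,0,0,0,0,0,0.3],[3,0,0.3,0,0,0,0.3],[3,0,0.3,0,0,0,0.3]])

```text
t: 11.4
tcp_pos: [0.5338, 0.0069, 0.1452]
tool_rot: [[-0.142, 0.99, 0.001], [0.99, 0.142, 0.001], [0.001, 0.001, -1.0]]
wrist_force: [0.3, -0.1, 5.6]
finger_gap: 0.0384
grip_force: 30.0
```

Request:
play_rows(motion=[[1,0,0,0,0,0,0.3],[2,0,0,0,0,0,0.3],[2,0,0,0,0,0,0.3]])

```text
t: 11.7
tcp_pos: [0.5335, 0.0087, 0.1448]
tool_rot: [[-0.143, 0.99, 0.0], [0.99, 0.143, 0.001], [0.001, 0.0, -1.0]]
wrist_force: [0.3, 0.4, 4.9]
finger_gap: 0.0386
grip_force: 30.0
```

Request:
play_rows(motion=[[1,0,0,0,0,0,0.3],[2,0,0,0,0,0,0.3],[2,0,0,0,0,0,0.3]])

```text
t: 12.0
tcp_pos: [0.5332, 0.01, 0.1444]
tool_rot: [[-0.143, 0.99, -0.0], [0.99, 0.143, -0.0], [-0.0, -0.0, -1.0]]
wrist_force: [0.7, -1.5, 1.9]
finger_gap: 0.0385
grip_force: 30.0
```

Request:
play_rows(motion=[[1,0,0,0,0,0,0.3],[2,0,0,0,0,0,0.3],[2,0,0,0,0,0,0.3]])

```text
t: 12.3
tcp_pos: [0.5332, 0.01, 0.1445]
tool_rot: [[-0.144, 0.99, 0.001], [0.99, 0.144, -0.004], [-0.004, -0.0, -1.0]]
wrist_force: [1.6, -7.9, 0.5]
finger_gap: 0.0384
grip_force: 30.0
```

```bash
python3 - <<'E'
from h import *
a=eyes.snapshot("scene")[120:280,180:340];b=eyes.snapshot("wrist")[80:370,130:420]
cv2.imwrite("pics/s4.png",np.hstack([cv2.resize(a,(400,400),interpolation=2),cv2.resize(b,(400,400))])[:,:,::-1])
s=monitor.get_state();print(s["tcp_pos"],s["wrist_force"],s["wrist_torque"])
E
```

```text
[0.5331754  0.00999643 0.14448229] [ 1.12799797 -7.89316786  0.52229107] [-1.57874117 -0.42732515 -0.02639358]
```

View pics/s4.png

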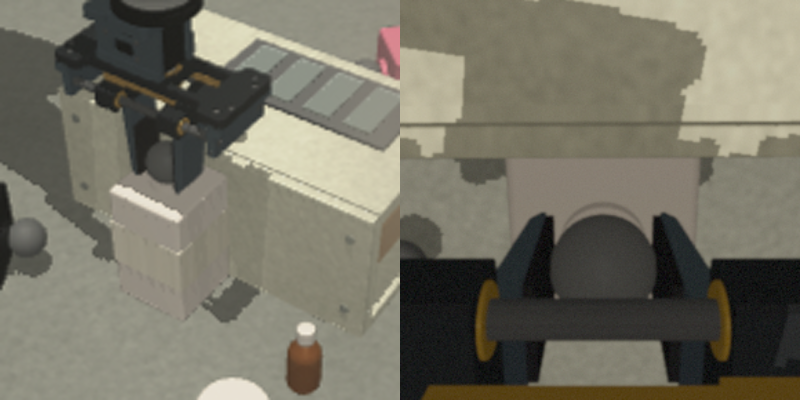

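The scene half shows the bottle upright, its body flush at the panel. In the wrist half its top meets the panel edge squarely (row 157), and the press is 7.9 N. I'll hold it, with a slight down-press.

Request:
play_rows(motion=[[0,0,0.5,0,0,0,0.3],[0,0,1,0,0,0,0.3],[0,0,1,0,0,0,0.3],[0,0,1,0,0,0,0.3],[0,0,1,0,0,0,0.3],[0,0,1,0,0,0,0.3],[0,0,1,0,0,0,0.3],[0,0,1,0,0,0,0.3]])

```text
t: 13.2
tcp_pos: [0.5332, 0.01, 0.1444]
tool_rot: [[-0.143, 0.99, 0.001], [0.99, 0.143, -0.004], [-0.004, 0.001, -1.0]]
wrist_force: [0.6, -7.8, 6.0]
finger_gap: 0.0388
grip_force: 30.0
```

Request:
play_rows(motion=[[-1,0,-0.5,0,0,0,0.3],[-2,0,-1,0,0,0,0.3],[-2,0,-1,0,0,0,0.3],[-2,0,-1,0,0,0,0.6],[-2,0,-1,0,0,0,0.8],[-2,0,-1,0,0,0,1],[-2,0,-1,0,0,0,1],[-2,0,-1,0,0,0,1],[-2,0,-1,0,0,0,1],[-2,0,-8,0,0,0,1],[-2,0,-20,0,0,0,1],[-2,0,-40,0,0,0,1],[-2,0,-65,0,0,0,1],[-2,0,-90,0,0,0,1],[-2,0,-90,0,0,0,1]])

```text
t: 14.7
tcp_pos: [0.5354, 0.0102, 0.2384]
tool_rot: [[-0.142, 0.99, 0.009], [0.99, 0.142, 0.0], [-0.001, 0.009, -1.0]]
wrist_force: [0.4, -0.4, 0.4]
finger_gap: 0.0908
grip_force: 0.0
```

```bash
python3 - <<'E'
from h import *
c=eyes.camera_info("wrist");np.savez("w2.npz",K=c["K"],extrinsics=c["extrinsics"])
a=eyes.snapshot("scene")[120:280,180:340];b=eyes.snapshot("wrist")
cv2.imwrite("pics/s5.png",np.hstack([cv2.resize(a,(400,400),interpolation=2),cv2.resize(b,(400,400))])[:,:,::-1])
E
```

```text
(no output)
```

View pics/s5.png

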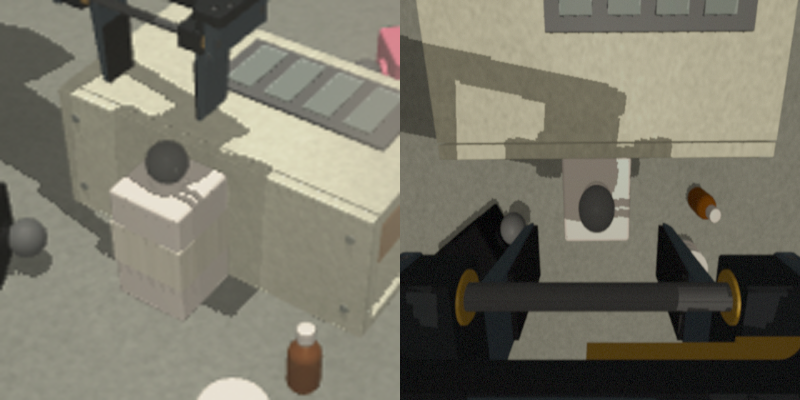

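Released: the bottle stands square at the panel. In the wrist half the ball is at (597,208) and the body's front corners at (565,240) and (628,240). The gripper is clear. Last check is on the numbers.

```bash
python3 - <<'E'
from h import *
c=dict(np.load("w2.npz"));k=np.array([1.4,1.05])
P=lambda *p:(np.array(p)-[400,0])*k
n=np.array([-.1416,.9899])
ball=ray("w",[P(597,208)],.158,c)[0];f=ray("w",[P(565,240),P(628,240)],.135,c);w=ray("w",[P(442,158),P(773,156)],.15,c)
e=w[1]-w[0];fe=f[1]-f[0];print(ball,f,w,np.linalg.norm(e),np.linalg.norm(fe))
A=lambda v:np.arctan2(v[1],v[0]);nn=np.array([-e[1],e[0]])/np.linalg.norm(e[:2])
print("ang",A(e),A(fe),"ball out",(w[0]-ball)[:2]@nn,"front out",((w[0]-f)[:,:2]@nn),"along",(ball-w.mean(0))[:2]@e[:2]/np.linalg.norm(e))
E
```

```text
[0.53495533 0.01022818 0.158     ] [[ 0.50121647 -0.03363317  0.135     ]
 [ 0.57879147 -0.02275581  0.135     ]] [[0.36314031 0.0264315  0.15      ]
 [0.71966312 0.07896981 0.15      ]] 0.36037312039112185 0.07833387963208754
ang 0.14631007515459737 0.13930912982052127 ball out 0.04107887915194743 front out [0.07955286 0.08010127] along -0.012569516000139395
```

The stopper axis is 41 mm from the panel and the bottle's front face is 80 mm out. The turn from the panel is 0.007 rad and the bottle is 13 mm off the panel's middle. All are within limits, so I'm handing it in.

```bash
python3 -c "
from h import *
print(r.sign_off())"
```

```text
the job is handed in; nothing more can be done
None
```

The bottle stands upright, flat against the panel and released. It was pressed home at about 8 N measured at the wrist, the other things looked untouched, and the job is handed in; the sign-off gave no verdict.

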